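Ready a fruit chamber for unloading: seat the rest, undo two catches, hold the gate wide

ROBOT

A 6-joint arm with a two-finger parallel gripper is mounted at the origin on the work surface. World frame = base frame: x ahead of the robot, y to its left, z up, the work surface at z = 0. Lengths are in m, angles in rad, forces in N, time in s.
With the tool pointing down it reaches from about 0.375 to 0.9 m from the base axis. Payload 3.1 kg.
Tool frame: the origin (TCP) lies between the finger pads; the fingertips stand 11 mm ahead of it and the grasp point (between the pads) lies 8 mm behind it; z points along the fingers, y is the line along which they close (so a half turn about z gives the same grasp; the last joint's range is limited). The gripper opens to 87 mm and grips with 3 to 60 N. Pads are 19 mm wide; open, the fingers measure 117 mm over their backs; the gripper's body (75 mm by 190 mm) begins 51 mm behind the grasp point.
Start: joints at [1.153, 0.527, 1.433, -0, 1.181, -0.178], TCP at [0.148, 0.607, 0.234] pointing down, gripper open.
Joint ranges: [-3.08, 3.08], [-0.75, 2.2], [0.22, 2.44], [-1.43, 4.57], [0, 2.65], [-2.85, 2.85]. Speed limits (rad/s): [2.79, 2.79, 3.14, 3.14, 3.14, 3.14].

INTERFACE

Orientations are given as a unit quaternion [x, y, z, w].
In Python, from rig import robot gives the robot as it stands.
- The arm moves only by the tool move_arm, never from a script. Its argument "moves" is text: rows parted by semicolons, each of 7 numbers parted by spaces: the shift along the tool's x, y, z in units of 100 mm (1.0 is 100 mm), then the turn, a rotation vector about the tool's x, y, z in units of 90 degrees (1.0 is 90 degrees), then the opening, from 0 (shut) to 1 (fully open). A call has 1 to 12 rows; each row is the pose to reach, as a shift and turn from the pose commanded when the call began, along the tool's axes at that moment; what a row does not reach only later rows make up. A row lasts 1/10 s, in which the tool goes at most 50 mm and 8.59 degrees, less where a joint would pass 70% of its speed; a pose out of reach is approached as far as the arm can. A call with a number of a shift or a turn outside -1 to 1 is refused whole. A call with a gripper value outside its range is refused whole. The fingers move at their own pace and stop on an object; "squeeze" is the grip in N (left out, the last holds). Time passes only in rows, so rows that repeat a pose let the fingers close. It gives the time, the measured TCP pose, the force, the opening and the grip force at its end, in the units of the state.
- robot.get_obs(): the state, without advancing time (a new reading comes with each control period).
- robot.camera(name): name is "scene" or "top" or "wrist"; returns a dict with "image" (400x640x3 uint8, red, green, blue), "intrinsics" (3x3 intrinsics, pixels), "dist_coeffs" ([k1, k2, p1, p2, k3] as OpenCV has them; the pictures are not rectified), "extrinsics" (4x4, takes a point from world to camera coordinates). Camera axes: x right, y up, looking along -z (the intrinsics and any distortion apply to the point x, -y, -z); pixel columns grow to the right and rows downward; lengths in m; the calibration is good to about 2 mm. A picture is of the moment at which its call begins. There is no depth.
- robot.hand_in(): hands the job in; it is judged then, once.
The state is a dict: "time": time; "q": joint angles; "joint_velocities": joint speeds; "joint_torque": joint torques, N m; "position": TCP position; "tool_rot": TCP orientation; "ft_force": force on the tool from outside, world axes, zero at the start; "moment": the same for the moment, N m; "grip_width": finger opening in m; "grip_force": force on a finger pad.
Only numpy, scipy, OpenCV 4.12 (cv2) and the standard library are available. Lean on these libraries where they do the work, as an engineer would, in place of code of your own. Each camera call takes 0.05 s, during which the arm holds its last target. There are 200 camera calls.

TASK

Get the fruit storage chamber ready for unloading: seat the flat grey rest block fully home, flat and square, in the cradle on the chamber's doorstep and let go of it. Then squeeze the tabs of the gate's two catches fully together, first the catch beside the hinge and then the one beside the gate's upright post, take the gate by that post and swing it outwards past its detent until it stands about at right angles to the chamber's front. Finish still holding the post, keeping the gate wide open against its spring so that a colleague can lift the fruit out, with the rest still seated and the other things on the bench left undisturbed.

Things in the scene. Friction and masses are not known exactly. Their poses are not given: they have to be found in the camera images.
- chamber: White box chamber, clear top, gate on its front, fixed to the bench, 255 wide, 200 deep, 115 high. Origin on the gate's vertical hinge axis at table height. Its x axis runs along the closed gate from the hinge to the free end, -y points out of its front (the gate opens that way), z up. It spans x -30 to 225, y 8 to 208 mm, with a detent housing at x -69 to -30, y -12 to 12, up to z 130.
- pocket (a point): Centre of the pocket floor of the aluminium cradle on the doorstep (fixed to the chamber, at x 100, y -105, z 6 in its frame; same axes). The pocket is 60 mm along x and 96 mm along y, formed by four corner brackets 6 thick that rise 16 above its floor; between the brackets the long sides (facing +x and -x) are open for 56 mm and the short sides for 32 mm, for fingers.
- rest_center (a point): Centre of the loose rest: a flat grey plastic block 90 long (its x axis), 54 wide (its y) and 30 high (z up), with two dark round spots on top, about 0.16 kg. It starts flat on the bench at one of three places right of the chamber. Seated, its centre is 15 mm above the pocket floor and its long axis lies along the chamber's y, either way round.
- inner_catch (a point): Catch beside the hinge, on the chamber's top edge: middle between its two upright black tabs, at height 148 (x 55, y 30 in the chamber frame). Each tab is 9 thick along the chamber's x, 16 along y, from height 119 to 165 (chamber top 115). The pair is 54 over its outsides along x as found, 18 fully squeezed. Steel hooks hold the gate until both tabs are in by over 12 mm.
- outer_catch (a point): The same catch beside the gate's post: at x 145, y 30, height 148 in the chamber frame.
- inner_a (a joint): Tab of the catch beside the hinge on the hinge side, moves along the chamber's +x; its joint value is how far it is pushed in towards the other tab of that catch: 0 m as found, 0.018 m fully in; it moves with about 4 N of friction and stays where it is left.
- inner_b (a joint): The other tab of the catch beside the hinge, moves along -x; its joint value is how far it is pushed in towards the other tab of that catch: 0 m as found, 0.018 m fully in; it moves with about 4 N of friction and stays where it is left.
- outer_a (a joint): Tab of the catch beside the post on the hinge side, moves along +x; its joint value is how far it is pushed in towards the other tab of that catch: 0 m as found, 0.018 m fully in; it moves with about 4 N of friction and stays where it is left.
- outer_b (a joint): The other tab of the catch beside the post, moves along -x; its joint value is how far it is pushed in towards the other tab of that catch: 0 m as found, 0.018 m fully in; it moves with about 4 N of friction and stays where it is left.
- gate (a joint): Gate angle in rad: 0 closed, growing as its free end swings out to the front (clockwise from above), stop at 1.75; 1.57 is square to the chamber's front. A spring pushes it shut (about 3 N at the post when wide). The detent is felt between about 0.6 and 1.25 rad with its peak at 0.95 (up to about 8 N at the post); left alone beyond it, the gate falls back to about 1.2 rad, which is not wide.
- gate_hinge (a point): Point on the gate's vertical hinge axis at the gate's top, height 129. The gate's panel reaches 215 mm from this axis, is 10 thick and spans heights 45 to 129; it swings over the cradle and a seated rest (top at 36).
- gate_post: Upright round black post on top of the gate near its free end, 14 in diameter, from height 129 to 180, 200 mm from the hinge axis. Origin on its axis at height 163, the height to grip it; it is a sleeve that turns freely on its own axis.
- tip_box: Bystander, loose: white flat tip box 100 x 60 x 45 (mm); origin at its underside.
- beaker: Bystander, loose: clear glass beaker, 70 across, 85 high (mm); origin at its underside.
- reagent: Bystander, loose: small amber bottle with black cap, 56 across, 110 high (mm); origin at its underside.
- jar: Bystander, loose: large clear glass jar with white cap, 104 across, 120 high (mm); origin at its underside.
- wrench: Bystander, loose: steel wrench lying flat, 130 long (mm); origin at its underside.
- stopper: Bystander, loose: small black rubber stopper, 32 across, 28 high, on the table near the cradle, low enough for the gate to pass over (mm); origin at its underside.
- valve: Bystander, loose: loose steel valve with a round black knob, about 75 long, 56 high (mm); origin at its underside.
- rest: The same rest block; origin at the centre of its underside.
Things that resemble listed ones, but are neither listed nor needed, are in the scene too. Leave any blue or pink look-alike of the rest alone.

How it is judged:
On the way, in this order (a step that is already met when the one before it is completed fails the run):
1. the rest is seated flat and square in the cradle and let go (horizontal distance between rest_center and pocket below 0.005 m and z of rest_center in the frame of pocket between 0.011 and 0.018 m and angle between the x axis of rest_center and the y axis of chamber, either way round below 0.09 rad and angle between rest_center's own z axis and vertical below 0.04 rad and contact force between the fingers and rest below 0.1 N), for 0.2 s.
2. the catch beside the hinge is squeezed in, the other not yet (value of joint each of inner_a, inner_b above 0.012 m and value of joint each of outer_a, outer_b below 0.008 m), for 0.1 s.
3. the catch beside the post is squeezed in (value of joint each of inner_a, inner_b, outer_a, outer_b above 0.012 m), for 0.1 s.
4. the gate has been swung past its detent (value of joint gate above 1.1 rad), for 0.1 s.
At the end, for the whole second after the job is handed in: The gate is held at 1.36 rad (78 degrees) or more, at rest (under 0.1 rad/s), by the fingers on its post (over 0.5 N); the rest lies in the pocket within 5 mm of its centre, its centre 11 to 18 mm above the pocket floor, square within 0.09 rad and flat within 0.04 rad (value of joint gate above 1.36 rad and velocity of joint gate between -0.1 and 0.1 rad/s and contact force between the fingers and gate_post above 0.5 N and horizontal distance between rest_center and pocket below 0.005 m and z of rest_center in the frame of pocket between 0.011 and 0.018 m and angle between the x axis of rest_center and the y axis of chamber, either way round below 0.09 rad and angle between rest_center's own z axis and vertical below 0.04 rad); the arm keeps its last pose, push and grip.
It fails at once if a bystander is pushed away (over 30 mm) (distance of any of tip_box, beaker, reagent, jar, wrench, stopper, valve from where it was at the start of the episode above 0.03 m).
It fails at once if a bystander is knocked over (angle between any of tip_box, beaker, reagent, jar, stopper, valve's own z axis and vertical above 0.5 rad).
It also fails if it takes over 72 s, if anything falls off the work surface, if the arm or the gripper's body presses on something with over 40 N, if the wrist force passes 120 N, or if a joint passes its speed limit or range.

## Working session

There is one attempt and no reset: what is moved stays moved. The work goes in short steps, Python scripts to look and compute and a tool call to move; the robot and the scene stay as the last step left them, time stands still between calls to the robot, and variables do not carry over. Pictures are saved under pics/ and viewed, at most 10 in all, crops included, and the job is handed in when it is done.

Besides the shell and the picture viewer there is one more tool, called after "Emit:" by a JSON object that holds its "fn" and its "kwargs", one argument or row to a line. move_arm: Moves the arm, as the interface text tells. Shifts and turns lie within -1 to 1; 1 stands for 100 mm of shift or 90 degrees of turn. Its arguments: {"type":"object","properties":{"moves":{"type":"string"},"squeeze":{"type":"number"}},"required":["moves"]}

```bash
ls; mkdir -p pics
python3 - <<'E'
from rig import robot
import cv2,numpy as np,pickle
o=robot.get_obs();print(o['time'],o['position'],o['tool_rot'],o['ft_force'])
for n in("scene","top"):
    c=robot.camera(n);pickle.dump(c,open(f'pics/{n}0.pkl','wb'));cv2.imwrite(f'pics/{n}0.png',c['image'][:,:,::-1])
    print(n,c['intrinsics'],c['dist_coeffs'],c['extrinsics'])
E
```

```text
pics
0.0 [0.14752055 0.60660807 0.23255168] [ 1.19121799e-01  9.92879045e-01 -1.04554391e-03 -3.23843306e-04] [ 0.49116015 -0.0552958  -0.00767063]
scene [[517.44666301   0.         319.07054169]
 [  0.         517.44666301 197.27911438]
 [  0.           0.           1.        ]] [-0.07339533  0.          0.          0.          0.        ] [[-0.11529238  0.99319118  0.0167015   0.21132553]
 [-0.72616252 -0.09574369  0.68082387  0.31109979]
 [ 0.67778733  0.06636581  0.73225673 -1.73417898]
 [ 0.          0.          0.          1.        ]]
top [[508.19143724   0.         316.27538002]
 [  0.         508.19143724 196.71747924]
 [  0.           0.           1.        ]] [-0.15365182  0.          0.          0.          0.        ] [[ 0.00831781 -0.9998711   0.01373286 -0.16406218]
 [ 0.98679786  0.01042885  0.16162059 -0.56216933]
 [-0.16174297  0.01220722  0.98675741 -1.60182012]
 [ 0.          0.          0.          1.        ]]
```

View pics/scene0.png

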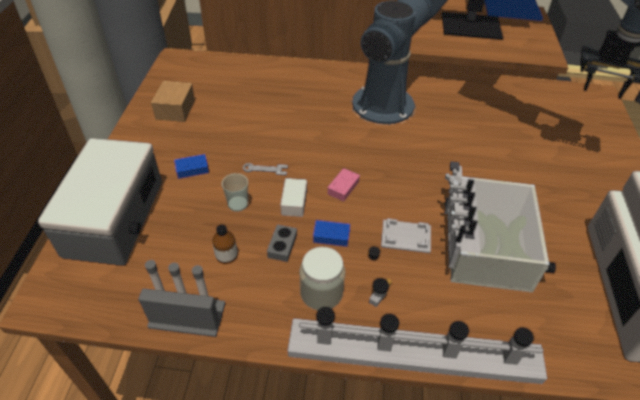

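View pics/top0.png

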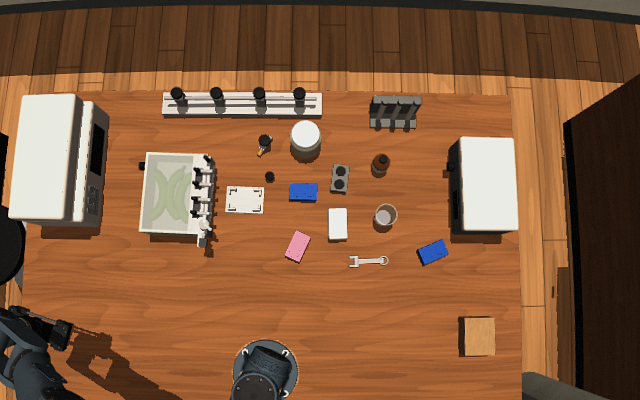

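The scene picture shows the chamber at (495,230) with its gate on the left side and the cradle at (407,235); the top picture shows them at (175,195) and (245,200). Candidates for the rest in the top view are grey with two dark spots (340,178), blue (303,192), blue (432,252), pink (298,247) and the white tip box (338,224). The grey one fits the description, so I'll check it in a close crop.

```bash
cat > h.py <<'E'
import numpy as np,cv2,pickle
def ray(c,px):
    px=np.array(px,float).reshape(-1,1,2)
    u=cv2.undistortPoints(px,c['intrinsics'],c['dist_coeffs']).reshape(-1,2)
    E=c['extrinsics'];R=E[:3,:3];t=E[:3,3]
    d=np.c_[u[:,0],-u[:,1],-np.ones(len(u))]@R
    return -R.T@t,d
def onz(c,px,z):
    o,d=ray(c,px);return o+d*((z-o[2])/d[:,2])[:,None]
def proj(c,P):
    E=c['extrinsics'];p=np.atleast_2d(P)@E[:3,:3].T+E[:3,3];p=p*[1,-1,-1]
    return cv2.projectPoints(p,np.zeros(3),np.zeros(3),c['intrinsics'],c['dist_coeffs'])[0].reshape(-1,2)
def tri(c1,p1,c2,p2):
    o1,d1=ray(c1,p1);o2,d2=ray(c2,p2);out=[]
    for a,b in zip(d1,d2):
        s=np.linalg.lstsq(np.c_[a,-b],o2-o1,rcond=None)[0]
        A=o1+a*s[0];B=o2+b*s[1];out.append([*((A+B)/2),np.linalg.norm(A-B)])
    return np.array(out)
def load(n):return pickle.load(open(f'pics/{n}.pkl','rb'))
E
python3 - <<'E'
from h import *
a=load('top0')['image'][140:270,135:365,::-1]
cv2.imwrite('pics/crop_top.png',cv2.resize(a,None,fx=3.4,fy=3.4,interpolation=cv2.INTER_CUBIC))
b=load('scene0')['image'][150:300,370:560,::-1]
cv2.imwrite('pics/crop_sc.png',cv2.resize(b,None,fx=4,fy=4,interpolation=cv2.INTER_CUBIC))
E
```

```text
(no output)
```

View pics/crop_top.png

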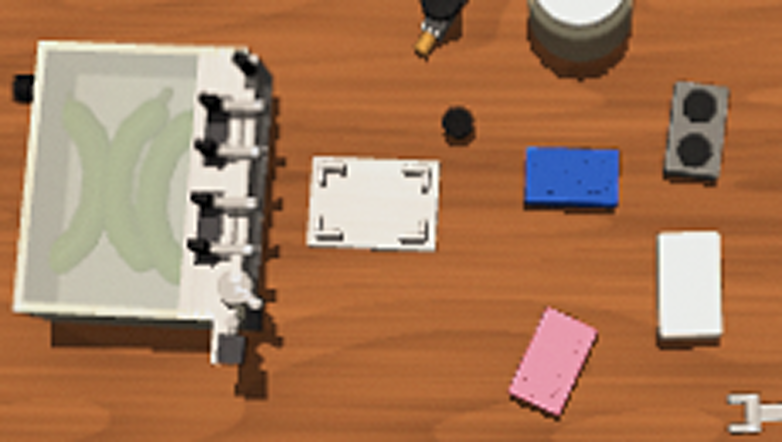

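View pics/crop_sc.png

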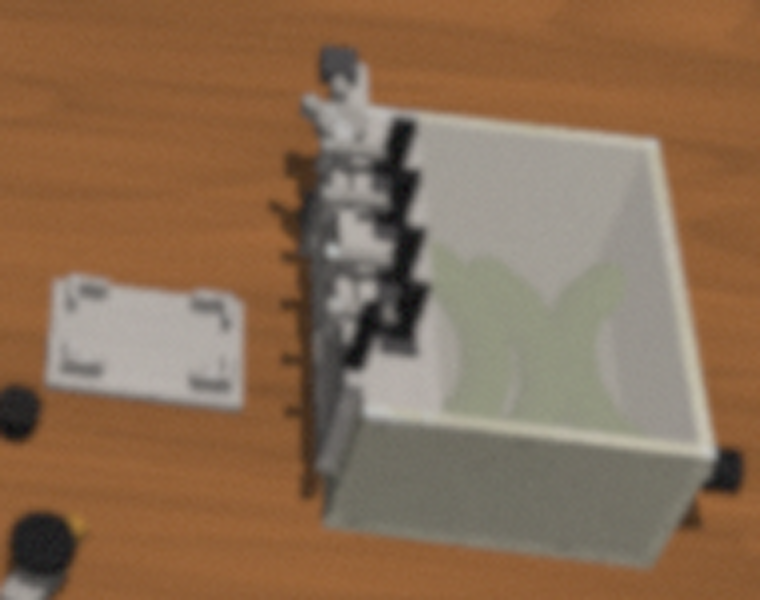

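The crop confirms the grey block with two dark spots (crop (697,130)) as the rest. The hinge is near the robot at crop (235,290), and the post is at (245,65). The inner catch tabs are at (203,203) and (195,250), the outer ones at (208,100) and (205,152). The cradle plate is centred at (373,203).

```bash
cat > m0.py <<'E'
from h import *
c=load('top0');im=c['image']
hsv=cv2.cvtColor(im,cv2.COLOR_RGB2HSV)
f=lambda p:np.array(p)/3.4+[135-.35,140-.35]
def comp(mask,near):
    n,l,s,ce=cv2.connectedComponentsWithStats(mask.astype(np.uint8));i=1+np.argmin(np.linalg.norm(ce[1:]-near,axis=1));return l==i,s[i],ce[i]
m,s,ce=comp((hsv[...,1]<60)&(hsv[...,2]>120),f((373,203)))
cnt=cv2.findContours(m.astype(np.uint8),0,1)[0][0]
print('plate',s)
w=onz(c,cnt.reshape(-1,2),.005)[:,:2]
r=cv2.minAreaRect(w.astype(np.float32)*1000);print(r)
# spots
g=im.max(2)
P=[]
for p in((699,105),(694,150)):
    q=f(p);sub=np.zeros(g.shape,bool);x,y=q.astype(int);sub[y-6:y+7,x-6:x+7]=1
    m,s,ce=comp(sub&(g<60),q);print('spot',s,ce);P.append(onz(c,ce,.03)[0])
P=np.array(P);d=P[0]-P[1];print('rest',P.mean(0),np.degrees(np.arctan2(d[1],d[0])),np.linalg.norm(d))
m,s,ce=comp((hsv[...,1]<70)&(g>50)&(g<190)&(np.hypot(*(np.indices(g.shape)[::-1]-f((697,130))[:,None,None]))<22),f((697,130)))
w=onz(c,np.argwhere(m|0>0)[:,::-1],.03)[:,:2];print('rest rect',cv2.minAreaRect(w.astype(np.float32)*1000))
print('chamber top corners',onz(c,[f(p) for p in((38,42),(14,310))],.115))
print('tabs top',onz(c,[f(p) for p in((207,98),(204,150),(200,198),(194,245))],.165))
print('post top',onz(c,[f((240,56))],.18))
s_=load('scene0')
k=lambda p:np.array(p)/4+[370-.375,150-.375]
print('scene corners',onz(s_,[k((655,142)),k((712,450)),k((362,408))],.115))
print('scene cradle', onz(s_,[k(p) for p in ((55,275),(245,295),(243,408),(47,385))],.005))
E
python3 m0.py
```

```text
plate [225 186  39  28 931]
((558.994140625, 79.76679992675781), (125.46604919433594, 89.06777954101562), 88.27205657958984)
spot [336 167   9   9  68] [340.04411765 170.95588235]
spot [334 180  10   9  72] [338.70833333 184.02777778]
rest [ 0.63164608 -0.23471725  0.03      ] -5.695941994353201 0.04430716534909094
rest rect ((631.1513671875, -234.83517456054688), (52.5081901550293, 90.24931335449219), 82.8868179321289)
chamber top corners [[0.69179198 0.38893128 0.115     ]
 [0.43876101 0.39541021 0.115     ]]
tabs top [[0.62785723 0.21230229 0.165     ]
 [0.58029671 0.21264689 0.165     ]
 [0.53682299 0.21416932 0.165     ]
 [0.49459978 0.21761136 0.165     ]]
post top [[0.66315246 0.18093358 0.18      ]]
scene corners [[0.44056893 0.39623762 0.115     ]
 [0.68807857 0.38843791 0.115     ]
 [0.68233231 0.18904072 0.115     ]]
scene cradle [[0.50835375 0.01962604 0.005     ]
 [0.50964193 0.1466058  0.005     ]
 [0.60475768 0.14252187 0.005     ]
 [0.60198177 0.01748707 0.005     ]]
```

Emit:
{"fn": "move_arm", "kwargs": {
  "moves": "-0.28 -0.29 0 0 0 0 1; -0.56 -0.58 0 0 0 0 1; -0.84 -0.88 0 0 0 0 1"
}}

```text
time: 0.4
position: [0.2088, 0.5006, 0.233]
tool_rot: [0.118, 0.993, -0.0, -0.0]
ft_force: [0.0, -0.0, 0.2]
grip_width: 0.0871
grip_force: 0.0
```

Run:
```python
from h import *
c=load('top0');f=lambda p:np.array(p)/3.4+[135-.35,140-.35]
print('jar',onz(c,[(305,133)],.12),'reag',onz(c,[(381,159)],.11),onz(c,[(380,168)],.05),'beaker',onz(c,[(386,212)],.085),'valve',onz(c,[(264,143)],.05),'stop',onz(c,[f((457,122))],.028), 'tip',onz(c,[(338,222)],.045))
```

```text
jar [[ 0.75602449 -0.12039329  0.12      ]] reag [[ 0.67678967 -0.36235221  0.11      ]] [[ 0.66094287 -0.36717756  0.05      ]] beaker [[ 0.51071355 -0.37960317  0.085     ]] valve [[0.74106061 0.01537844 0.05      ]] stop [[ 0.63609178 -0.00232611  0.028     ]] tip [[ 0.48210086 -0.22954116  0.045     ]]
```

Emit:
{"fn": "move_arm", "kwargs": {
  "moves": "-0.28 -0.29 0 0 0 0 1; -0.56 -0.58 0 0 0 0 1; -0.83 -0.88 0 0 0 0 1"
}}

```text
time: 0.7
position: [0.2689, 0.3952, 0.2333]
tool_rot: [0.119, 0.993, -0.0, -0.0]
ft_force: [1.1, 0.5, -1.1]
grip_width: 0.0871
grip_force: 0.0
```

Emit:
{"fn": "move_arm", "kwargs": {
  "moves": "-0.28 -0.29 0 0 0 0 1; -0.56 -0.58 0 0 0 0 1; -0.83 -0.88 0 0 0 0 1"
}}

```text
time: 1.0
position: [0.3288, 0.2902, 0.2334]
tool_rot: [0.119, 0.993, -0.0, 0.0]
ft_force: [1.2, -0.2, 0.3]
grip_width: 0.0871
grip_force: 0.0
```

Emit:
{"fn": "move_arm", "kwargs": {
  "moves": "-0.28 -0.29 0 0 0 0 1; -0.56 -0.58 0 0 0 0 1; -0.83 -0.88 0 0 0 0 1"
}}

```text
time: 1.3
position: [0.3886, 0.185, 0.2335]
tool_rot: [0.119, 0.993, 0.0, -0.0]
ft_force: [-0.1, 0.3, -0.3]
grip_width: 0.0868
grip_force: 0.0
```

Emit:
{"fn": "move_arm", "kwargs": {
  "moves": "-0.28 -0.29 0 0 0 0 1; -0.56 -0.58 0 0 0 0 1; -0.83 -0.88 0 0 0 0 1"
}}

```text
time: 1.6
position: [0.4484, 0.0798, 0.2334]
tool_rot: [0.119, 0.993, 0.0, -0.0]
ft_force: [1.2, 0.2, 1.0]
grip_width: 0.0872
grip_force: 0.0
```

Emit:
{"fn": "move_arm", "kwargs": {
  "moves": "-0.28 -0.29 0 0 0 0 1; -0.56 -0.58 0 0 0 0 1; -0.83 -0.88 0 0 0 0 1"
}}

```text
time: 1.9
position: [0.5082, -0.0253, 0.2333]
tool_rot: [0.119, 0.993, 0.0, -0.0]
ft_force: [0.4, -0.3, -0.8]
grip_width: 0.087
grip_force: 0.0
```

Emit:
{"fn": "move_arm", "kwargs": {
  "moves": "-0.28 -0.29 0 0 0 0 1; -0.56 -0.58 0 0 0 0 1; -0.83 -0.88 0 0 0 0 1"
}}

```text
time: 2.2
position: [0.568, -0.1304, 0.2331]
tool_rot: [0.119, 0.993, 0.0, -0.0]
ft_force: [0.6, -0.2, -0.6]
grip_width: 0.0868
grip_force: 0.0
```

Emit:
{"fn": "move_arm", "kwargs": {
  "moves": "-0.28 -0.29 0 0 0 -0.04 1; -0.56 -0.58 0 0 0 -0.08 1; -0.83 -0.88 0 0 0 -0.08 1; -0.83 -0.88 0 0 0 -0.08 1; -0.83 -0.88 0 0 0 -0.08 1"
}}

```text
time: 2.7
position: [0.6269, -0.2346, 0.2324]
tool_rot: [0.057, 0.998, 0.001, -0.001]
ft_force: [-0.8, 0.5, 0.5]
grip_width: 0.0869
grip_force: 0.0
```

```bash
cat > w.py <<'E'
import sys
from rig import robot
from h import *
n=sys.argv[1];cam=sys.argv[2] if len(sys.argv)>2 else 'wrist'
c=robot.camera(cam);pickle.dump(c,open(f'pics/{n}.pkl','wb'));cv2.imwrite(f'pics/{n}.png',c['image'][:,:,::-1])
o=robot.get_obs();print(o['time'],o['position'],o['q'],o['ft_force'])
E
python3 w.py w1
```

```text
2.75 [ 0.626489   -0.23340987  0.23258321] [-5.23646604e-01  5.89973259e-01  1.31348389e+00  4.92299712e-04
  1.24097990e+00 -1.98099284e+00] [-0.97281942 -0.30166526  0.25580764]
```

View pics/w1.png

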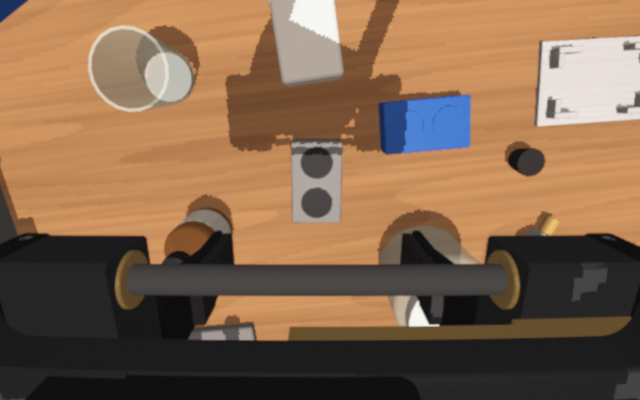

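The wrist view shows the rest at (316,182), its spots at (316,162) and (316,203), between the gripper fingers. The reagent (200,235) and jar (430,260) lie beyond it.

Run:
```python
from h import *
c=load('w1');im=c['image'];g=im.max(2)
P=[]
for q in((316,162),(316,203)):
    x,y=q;s=g[y-22:y+22,x-22:x+22]
    m=(s<85).astype(np.uint8)
    n,l,st,ce=cv2.connectedComponentsWithStats(m);i=1+np.argmin(np.linalg.norm(ce[1:]-22,axis=1));cc=ce[i]+[x-22,y-22];print(st[i],cc);P.append(onz(c,cc,.03)[0])
P=np.array(P);d=P[1]-P[0];print(P,'rest',P.mean(0),np.degrees(np.arctan2(d[1],d[0])),np.linalg.norm(d))
print('corners', onz(c,[(292,153),(341,153),(294,222),(341,221)],.03))
print('plate corners left', onz(c,[(542,41),(537,126)],.006))
from rig import robot
from scipy.spatial.transform import Rotation as R
o=robot.get_obs();r=R.from_quat(o['tool_rot']);t=np.r_[(P.mean(0)-[.01,0,0])[:2],.018]
print(r.as_matrix(), r.inv().apply(t-o['position'])*10)
```

```text
[  8   7  30  30 718] [316.24094708 161.37047354]
[  9   8  28  28 618] [316.3236246  202.49029126]
[[ 0.61069633 -0.23273112  0.03      ]
 [ 0.6553141  -0.237842    0.03      ]] rest [ 0.63300521 -0.23528656  0.03      ] -6.5346409496864215 0.04490953983565655
corners [[ 0.59901845 -0.25686126  0.03      ]
 [ 0.60492655 -0.20601983  0.03      ]
 [ 0.67468211 -0.2648842   0.03      ]
 [ 0.67951607 -0.21328345  0.03      ]]
plate corners left [[0.51407263 0.01785672 0.006     ]
 [0.6026185  0.01565114 0.006     ]]
[[-0.9935506   0.11336769 -0.00223031]
 [ 0.11336374  0.99355188  0.00182565]
 [ 0.0024229   0.00156104 -0.99999585]] [ 0.02728652 -0.02594505  2.14586663]
```

Emit:
{"fn": "move_arm", "kwargs": {
  "moves": "0.03 -0.02 0.4 0 0 0 1; 0.03 -0.02 0.8 0 0 0 1; 0.03 -0.02 1 0 0 0 1"
}}

```text
time: 3.05
position: [0.6213, -0.2326, 0.1303]
tool_rot: [0.056, 0.998, 0.002, -0.003]
ft_force: [0.6, 0.9, -0.8]
grip_width: 0.0871
grip_force: 0.0
```

Emit:
{"fn": "move_arm", "kwargs": {
  "moves": "0 0 0.3 0 0 0 1; 0 0 0.6 0 0 0 1; 0 0 0.8 0 0 0 1; 0 0 0.9 0 0 0 1; 0 0 0.9 0 0 0 1"
}}

```text
time: 3.55
position: [0.6229, -0.2339, 0.0423]
tool_rot: [0.056, 0.998, 0.001, -0.002]
ft_force: [0.1, 0.5, 0.7]
grip_width: 0.0866
grip_force: 0.0
```

Emit:
{"fn": "move_arm", "kwargs": {
  "moves": "0 0 0.12 0 0 0 1; 0 0 0.25 0 0 0 1; 0 0 0.25 0 0 0 1; 0 0 0.25 0 0 0 0; 0 0 0.25 0 0 0 0; 0 0 0.25 0 0 0 0; 0 0 0.25 0 0 0 0; 0 0 0.25 0 0 0 0; 0 0 0.25 0 0 0 0; 0 0 0.25 0 0 0 0",
  "squeeze": 20
}}

```text
time: 4.55
position: [0.6243, -0.2356, 0.0189]
tool_rot: [0.057, 0.998, 0.0, 0.0]
ft_force: [-0.8, 1.5, 2.4]
grip_width: 0.0541
grip_force: 20.0
```

Emit:
{"fn": "move_arm", "kwargs": {
  "moves": "0 0 -0.2 0 0 0 0; 0 0 -0.6 0 0 0 0; 0 0 -1 0 0 0 0; 0 0 -1 0 0 0 0"
}}

```text
time: 4.95
position: [0.6279, -0.2379, 0.1245]
tool_rot: [0.056, 0.998, -0.003, 0.005]
ft_force: [1.2, 0.1, -1.8]
grip_width: 0.0537
grip_force: 20.0
```

Emit:
{"fn": "move_arm", "kwargs": {
  "moves": "0.1 0.15 0 0 0 0.08 0; 0.2 0.3 0 0 0 0.16 0; 0.3 0.5 0 0 0 0.24 0; 0.4 0.7 0 0 0 0.32 0; 0.41 0.9 0 0 0 0.4 0; 0.41 0.96 0 0 0 0.48 0; 0.41 0.96 0 0 0 0.56 0; 0.41 0.96 0 0 0 0.64 0; 0.41 0.96 0 0 0 0.72 0; 0.41 0.96 0 0 0 0.81 0; 0.41 0.96 0 0 0 0.9 0; 0.41 0.96 0 0 0 0.946 0"
}}

```text
time: 6.15
position: [0.5934, -0.1354, 0.1172]
tool_rot: [0.718, 0.696, -0.001, -0.001]
ft_force: [-0.9, 0.6, -2.5]
grip_width: 0.0533
grip_force: 20.0
```

Emit:
{"fn": "move_arm", "kwargs": {
  "moves": "0.3 -0.06 0 0 0 0 0; 0.6 -0.12 0 0 0 0 0; 0.9 -0.2 0 0 0 0 0; 1 -0.2 0 0 0 0 0; 1 -0.2 0 0 0 0 0"
}}

```text
time: 6.65
position: [0.5765, -0.0338, 0.1178]
tool_rot: [0.716, 0.698, -0.0, -0.001]
ft_force: [0.9, 0.6, -0.9]
grip_width: 0.0536
grip_force: 20.0
```

```bash
python3 w.py w2; python3 w.py t2 top
```

```text
6.7 [ 0.57729473 -0.0351169   0.11801543] [-2.53558523e-01  6.20935316e-01  1.65143238e+00 -7.98156822e-04
  8.69226191e-01 -2.26270399e-01] [ 0.21991521  0.25232996 -0.9349693 ]
6.75 [ 0.57773237 -0.03590805  0.11824647] [-2.54688556e-01  6.20854048e-01  1.65061359e+00 -8.60252227e-04
  8.69344403e-01 -2.26286759e-01] [ 0.39996491 -0.4223357  -2.28763025]
```

View pics/w2.png

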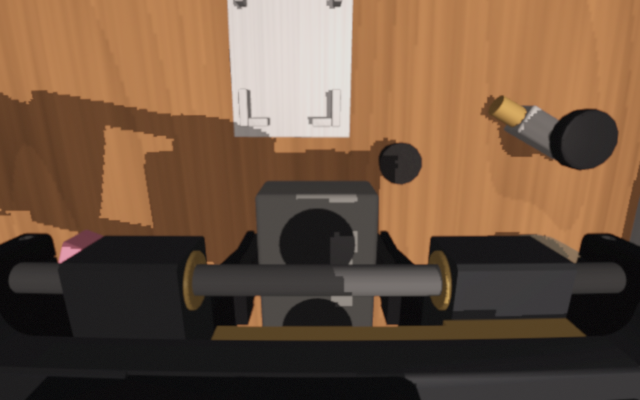

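The wrist view shows the held rest with its front edge at row ~190 (columns 258–378) and the near spot at (316,243). The cradle plate's near edge is at row 136 (columns 233–351), with brackets at (253,118) and (326,118).

```bash
python3 - <<'E'
from h import *
from rig import robot
from scipy.spatial.transform import Rotation as R
c=load('w2');im=c['image'];g=im.max(2)
hsv=cv2.cvtColor(im,cv2.COLOR_RGB2HSV)
m=((hsv[...,1]<50)&(hsv[...,2]>150)).astype(np.uint8);m[150:]=0;m[:,:200]=0;m[:,380:]=0
m=cv2.morphologyEx(m,cv2.MORPH_OPEN,np.ones((5,5)))
def edge(r0,r1,side):
    rows=np.arange(r0,r1);cols=[np.flatnonzero(m[r])[side]+(0.5 if side else -.5) for r in rows];return np.c_[cols,rows]
L=onz(c,edge(20,115,0),.006);Rr=onz(c,edge(20,115,-1),.006)
cols=np.arange(245,345);near=onz(c,np.c_[cols,[np.flatnonzero(m[:,k])[-1]+.5 for k in cols]],.006)
for n,e,a in(('L',L,1),('R',Rr,1),('near',near,0)):
    k=1-a;p=np.polyfit(e[:,a],e[:,k],1);print(n,'slope deg',np.degrees(np.arctan(p[0])),np.polyval(p,.08 if a else .559), e[:,k].std())
o=robot.get_obs();print(o['position'],R.from_quat(o['tool_rot']).as_matrix()[:,:2].T)
zt=o['position'][2]+.011
e=g[225:262,275:360]<60
n,l,st,ce=cv2.connectedComponentsWithStats(e.astype(np.uint8));print(st[1:],ce[1:])
# spot: top edge & sides -> circle ; front top edge
print('spot edges',onz(c,[(280,243),(355,243),(317,208)],zt))
print('rest top edge l/r',onz(c,[(258,196),(378,196)],zt),'bottom',onz(c,[(262,182),(375,182)],zt-.03))
E
python3 - <<'E'
import sys;sys.path.insert(0,'.')
import os;os.chdir('.')
from h import *
c=load('w2');cv2.imwrite('pics/cw2.png',cv2.resize(c['image'][70:260,220:400,::-1],None,fx=3.1,fy=3.1,interpolation=cv2.INTER_CUBIC))
E
```

```text
L slope deg 1.7117200096031744 0.5160848169105492 0.0006097741789145366
R slope deg 1.6528793538087125 0.6043635946113516 0.0005864431426708158
near slope deg -6.2188141086829 0.018330490137907426 0.002983243216159321
[ 0.57773237 -0.03590805  0.11824647] [[ 2.78435505e-02  9.99611960e-01 -8.15917423e-04]
 [ 9.99612119e-01 -2.78430546e-02  6.12994130e-04]]
[[   4    0   75   37 2664]] [[41.19744745 18.02102102]]
spot edges [[ 0.56077544 -0.01929741  0.12924647]
 [ 0.59403192 -0.02015905  0.12924647]
 [ 0.57761343 -0.00350556  0.12924647]]
rest top edge l/r [[0.55257886 0.0024946  0.12924647]
 [0.60377189 0.00115728 0.12924647]] bottom [[5.49510587e-01 2.04988053e-03 9.92464687e-02]
 [6.07425636e-01 5.34086667e-04 9.92464687e-02]]
```

View pics/cw2.png

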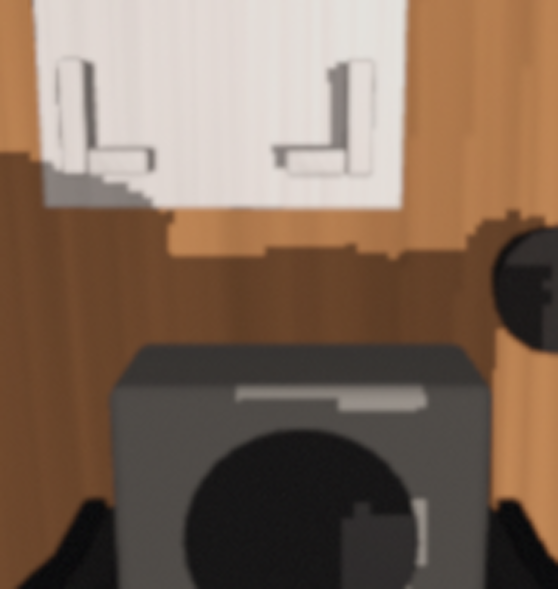

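Run:
```python
from h import *
c=load('w2');f=lambda p:np.array(p)/3.1+[220-.34,70-.34]
b=onz(c,[f((57,168)),f((374,168)),f((94,148)),f((345,148)),f((100,172)),f((340,172))],.022);print(b, b[1]-b[0],b[3]-b[2])
print('near edge',onz(c,[f((200,208)),f((380,208))],.006))
print('rest top edge',onz(c,[f((200,385)),f((400,385)),f((114,420)),f((489,420))],.1292))
print('spot top',onz(c,[f((300,430))],.1292))
ex=np.array([.9996,-.0285]);ey=-ex[::-1]*[-1,1];ey=np.array([.0285,.9996])
print('pocket from bracket y outer', ((b[4]+b[5])/2)[:2]+.054*ey)
```

```text
[[0.52181428 0.02829047 0.022     ]
 [0.594913   0.02624745 0.022     ]
 [0.53071998 0.03253032 0.022     ]
 [0.58831049 0.03091652 0.022     ]
 [0.53170292 0.02708381 0.022     ]
 [0.58707027 0.02554247 0.022     ]] [ 0.07309872 -0.00204302  0.        ] [ 0.05759051 -0.0016138   0.        ]
near edge [[0.55280354 0.01686662 0.006     ]
 [0.59734497 0.01568337 0.006     ]]
rest top edge [[ 0.56380636  0.00313378  0.1292    ]
 [ 0.59126611  0.00241604  0.1292    ]
 [ 0.55159933 -0.00156294  0.1292    ]
 [ 0.60360907 -0.0029194   0.1292    ]]
spot top [[ 0.57736502 -0.00367956  0.1292    ]]
pocket from bracket y outer [0.5609256  0.08029154]
```

Emit:
{"fn": "move_arm", "kwargs": {
  "moves": "0.3 -0.08 0 0 0 0 0; 0.6 -0.15 0 0 0 0 0; 0.9 -0.21 0 0 0 0 0; 1 -0.21 0 0 0 0 0"
}}

```text
time: 7.15
position: [0.5584, 0.0663, 0.1183]
tool_rot: [0.717, 0.697, -0.0, -0.0]
ft_force: [0.4, -1.0, -2.1]
grip_width: 0.0539
grip_force: 20.0
```

Emit:
{"fn": "move_arm", "kwargs": {
  "moves": "0.12 0 0 0 0 0 0; 0.22 0 0 0 0 0 0; 0.22 0 0.2 0 0 0 0; 0.22 0 0.45 0 0 0 0; 0.22 0 0.66 0 0 0 0; 0.22 0 0.66 0 0 0 0; 0.22 0 0.66 0 0 0 0"
}}

```text
time: 7.85
position: [0.5601, 0.0868, 0.0525]
tool_rot: [0.717, 0.697, -0.0, 0.0]
ft_force: [-0.9, 0.4, -2.1]
grip_width: 0.0537
grip_force: 20.0
```

```bash
python3 w.py w3; python3 w.py s3 scene; python3 w.py t3 top
python3 - <<'E'
from h import *
a=load('w3')['image'][100:340,180:460,::-1];b=load('s3')['image'][190:300,350:480,::-1]
a=cv2.resize(a,(400,343),interpolation=2);b=cv2.resize(b,(400,338),interpolation=2)
cv2.imwrite('pics/cc3.png',np.hstack([a[:338],b]))
E
```

```text
7.9 [0.56064569 0.08688196 0.05315401] [-4.31179692e-02  7.14824420e-01  1.71218381e+00 -1.68089682e-04
  7.13024534e-01 -1.39724232e-02] [ 0.39794598 -0.29546335 -1.58397875]
7.95 [0.56083984 0.08698267 0.05358199] [-4.29370031e-02  7.14066750e-01  1.71214694e+00 -1.25199737e-04
  7.12963791e-01 -1.39951063e-02] [-0.23493348 -0.11764539 -1.93293729]
8.0 [0.56084536 0.08708206 0.05376404] [-4.27663116e-02  7.13694975e-01  1.71229248e+00 -1.01688197e-04
  7.12844978e-01 -1.40151424e-02] [ 0.19503788 -0.01006414 -1.83272732]
```

View pics/cc3.png

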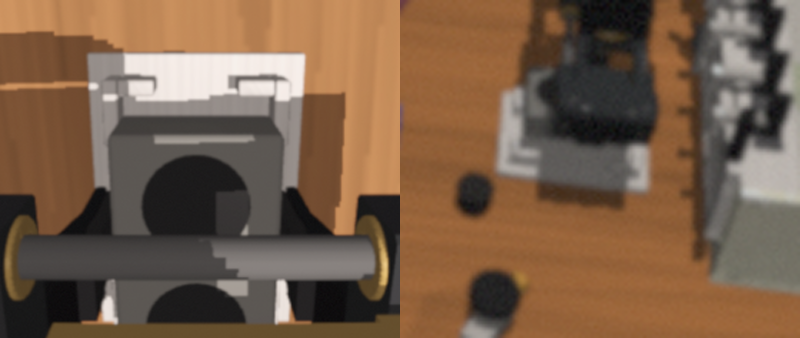

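The left half shows the rest (crop columns 110–282) above the cradle, with the far brackets at (130,85) and (260,85) and the plate's far edge at row 53. The rest looks close to centred.

Run:
```python
from h import *
c=load('w3');f=lambda p:np.array(p)/(400/280)+[180-.15,100-.15]
p=onz(c,[f((88,54)),f((305,53))],.006);print('far plate edge',p)
b=onz(c,[f((104,90)),f((291,90)),f((130,77)),f((260,77)),f((130,94)),f((260,94))],.022);print('br outer l/r, far, near edge',b)
r=onz(c,[f((110,150)),f((282,150)),f((150,134)),f((250,134)),f((196,155))],.0645);print('rest l/r,front, spot top',r)
print('bottom edge',onz(c,[f((120,117)),f((272,117))],.0345))
```

```text
far plate edge [[0.5184205  0.14324871 0.006     ]
 [0.60617778 0.14102138 0.006     ]]
br outer l/r, far, near edge [[0.52690878 0.13089137 0.022     ]
 [0.59769889 0.12877254 0.022     ]
 [0.53708664 0.13550234 0.022     ]
 [0.58592289 0.13403806 0.022     ]
 [0.53666908 0.12905407 0.022     ]
 [0.58594825 0.12757691 0.022     ]]
rest l/r,front, spot top [[0.53561643 0.11942692 0.0645    ]
 [0.58715084 0.11788339 0.0645    ]
 [0.54788648 0.12401198 0.0645    ]
 [0.57755169 0.12312373 0.0645    ]
 [0.56133725 0.11709514 0.0645    ]]
bottom edge [[0.53432966 0.12295931 0.0345    ]
 [0.58866941 0.12133152 0.0345    ]]
```

Emit:
{"fn": "move_arm", "kwargs": {
  "moves": "0.013 0.003 0 0 0 0 0; 0.013 0.003 0.06 0 0 0 0; 0.013 0.003 0.12 0 0 0 0; 0.013 0.003 0.17 0 0 0 0; 0.013 0.003 0.22 0 0 0 0; 0.013 0.003 0.26 0 0 0 0; 0.013 0.003 0.28 0 0 0 0; 0.013 0.003 0.28 0 0 0 0"
}}

```text
time: 8.8
position: [0.5596, 0.0887, 0.0248]
tool_rot: [0.717, 0.697, -0.0, -0.0]
ft_force: [-2.0, 0.1, 1.5]
grip_width: 0.0539
grip_force: 20.0
```

Emit:
{"fn": "move_arm", "kwargs": {
  "moves": "0 0 0.02 0 0 0 0; 0 0 0.02 0 0 0 0; 0 0 0.02 0 0 0 0.8; 0 0 0.02 0 0 0 0.8; 0 0 0.02 0 0 0 0.8; 0 0 0.02 0 0 0 0.8; 0 0 0.02 0 0 0 0.8"
}}

```text
time: 9.5
position: [0.5599, 0.0887, 0.0222]
tool_rot: [0.717, 0.697, -0.0, -0.0]
ft_force: [0.2, -0.4, 0.4]
grip_width: 0.0694
grip_force: 0.0
```

Emit:
{"fn": "move_arm", "kwargs": {
  "moves": "0 0 -0.2 0 0 0 0.8; 0 0 -0.6 0 0 0 0.8; 0 0 -1 0 0 0 0.8; -0.3 0 -1 0 0 0 1; -0.7 0 -1 0 0 0 1; -0.7 0 -1 0 0 0 1; -0.7 0 -1 0 0 0 1"
}}

```text
time: 10.2
position: [0.5578, 0.018, 0.1224]
tool_rot: [0.718, 0.696, -0.0, -0.0]
ft_force: [-0.6, 0.9, 0.5]
grip_width: 0.0859
grip_force: 0.0
```

```bash
python3 w.py w4
python3 - <<'E'
from h import *
cv2.imwrite('pics/cw4.png',cv2.resize(load('w4')['image'][:240,160:480,::-1],None,fx=2.4,fy=2.4,interpolation=2))
E
```

```text
10.25 [0.55759116 0.01884815 0.12225811] [-1.66735989e-01  5.93781395e-01  1.70053960e+00  5.75388556e-04
  8.48248919e-01 -1.37817590e-01] [ 0.8298484   0.56098714 -0.31849323]
```

View pics/cw4.png

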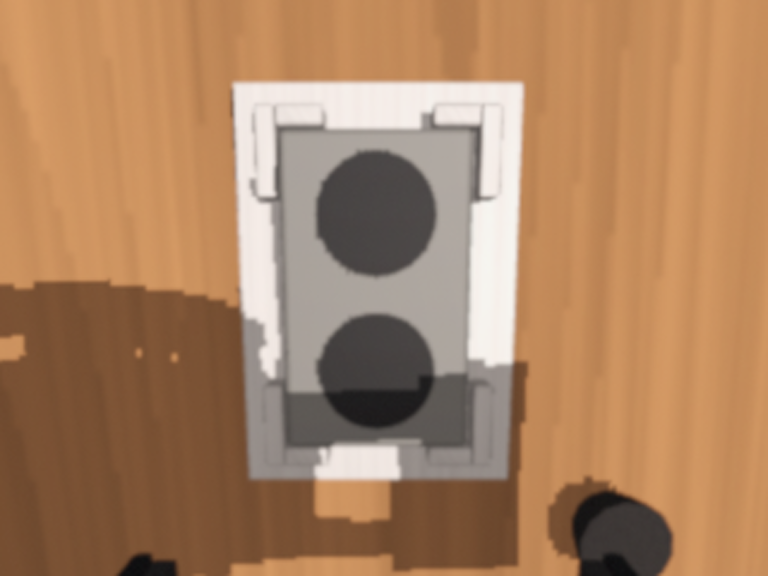

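The rest is seated: centred within all four brackets, at crop (377,285). Next come the catches.

Emit:
{"fn": "move_arm", "kwargs": {
  "moves": "0 0 -0.4 0 0 0 0.8; 0 0 -0.8 0 0 0 0.8; 0.4 -0.1 -0.8 0 0 0 0.8; 0.8 -0.2 -0.8 0 0 0 0.8; 1 -0.2 -0.8 0 0 0 0.8"
}}

```text
time: 10.75
position: [0.5384, 0.1231, 0.2025]
tool_rot: [0.716, 0.698, -0.0, -0.001]
ft_force: [-0.3, -0.3, 0.5]
grip_width: 0.0701
grip_force: 0.0
```

Emit:
{"fn": "move_arm", "kwargs": {
  "moves": "0.4 -0.12 0 0 0 0 0.8; 0.8 -0.23 0 0 0 0 0.8; 0.96 -0.236 0 0 0 0 0.8; 0.96 -0.236 0 0 0 0 0.8; 0.96 -0.236 0 0 0 0 0.8"
}}

```text
time: 11.25
position: [0.5199, 0.2159, 0.2023]
tool_rot: [0.716, 0.698, -0.0, 0.0]
ft_force: [-0.1, -0.5, -0.5]
grip_width: 0.0698
grip_force: 0.0
```

Run:
```python
from rig import robot
import numpy as np
from scipy.spatial.transform import Rotation as R
o=robot.get_obs();r=R.from_quat(o['tool_rot']);print(o['position'],o['q'],o['grip_width'],r.as_matrix()[:,1])
print(r.inv().apply(np.array([.5195,.216,.143])-o['position'])*10)
```

```text
[0.51987724 0.21590555 0.2022681 ] [ 1.95556288e-01  4.83632996e-01  1.62277955e+00 -9.00913558e-04
  1.03554907e+00  2.22695942e-01] 0.06981725170747319 [ 9.99644090e-01 -2.66769109e-02 -1.88908163e-04]
[ 0.00133967 -0.00368425  0.59268082]
```

Emit:
{"fn": "move_arm", "kwargs": {
  "moves": "0 0 0.15 0 0 0 0.8; 0 0 0.3 0 0 0 0.8; 0 0 0.45 0 0 0 0.8; 0 0 0.59 0 0 0 0.8; 0 0 0.59 0 0 0 0.8"
}}

```text
time: 11.75
position: [0.5191, 0.2138, 0.1417]
tool_rot: [0.718, 0.696, -0.002, -0.001]
ft_force: [-0.9, -1.1, 0.1]
grip_width: 0.0698
grip_force: 0.0
```

No contact on the way down, so I'll squeeze.

Emit:
{"fn": "move_arm", "kwargs": {
  "moves": "0 0 0 0 0 0 0.4; 0 0 0 0 0 0 0.2; 0 0 0 0 0 0 0; 0 0 0 0 0 0 0; 0 0 0 0 0 0 0; 0 0 0 0 0 0 0; 0 0 0 0 0 0 0; 0 0 0 0 0 0 0; 0 0 0 0 0 0 0; 0 0 0 0 0 0 0",
  "squeeze": 30
}}

```text
time: 12.75
position: [0.519, 0.2156, 0.1441]
tool_rot: [0.717, 0.697, -0.001, -0.0]
ft_force: [-2.7, -3.0, 7.8]
grip_width: 0.0166
grip_force: 30.0
```

Emit:
{"fn": "move_arm", "kwargs": {
  "moves": "0 0 0 0 0 0 0.8; 0 0 0 0 0 0 0.8; 0 0 0 0 0 0 0.8; 0 0 0 0 0 0 0.8; 0 0 0 0 0 0 0.8; 0 0 -0.2 0 0 0 0.8; 0 0 -0.59 0 0 0 0.8; 0 0.4 -0.59 0 0 0 0.8; 0 0.8 -0.59 0 0 0 0.8; 0 0.9 -0.59 0 0 0 0.8; 0 0.9 -0.59 0 0 0 0.8; 0 0.9 -0.59 0 0 0 0.8"
}}

```text
time: 13.95
position: [0.6082, 0.2132, 0.2016]
tool_rot: [0.717, 0.697, -0.001, -0.001]
ft_force: [-0.1, -0.4, 0.1]
grip_width: 0.0694
grip_force: 0.0
```

Run:
```python
from rig import robot
import numpy as np
from scipy.spatial.transform import Rotation as R
o=robot.get_obs();r=R.from_quat(o['tool_rot']);print(o['position'],o['q'],o['grip_width'],r.as_matrix()[:,1])
print(r.inv().apply(np.array([.6094,.2134,.143])-o['position'])*10)
```

```text
[0.60822566 0.21323215 0.20164634] [1.64002253e-01 5.89960699e-01 1.40985701e+00 2.50312585e-04
 1.14510585e+00 1.92187833e-01] 0.06944225195111879 [ 0.99959438 -0.02828608 -0.00331307]
[0.00225206 0.01363419 0.58642057]
```

Emit:
{"fn": "move_arm", "kwargs": {
  "moves": "0 0.01 0.15 0 0 0 0.8; 0 0.01 0.3 0 0 0 0.8; 0 0.01 0.45 0 0 0 0.8; 0 0.01 0.58 0 0 0 0.8; 0 0.01 0.58 0 0 0 0.8"
}}

```text
time: 14.45
position: [0.6086, 0.213, 0.1416]
tool_rot: [0.717, 0.697, -0.002, -0.002]
ft_force: [0.5, 0.5, -0.1]
grip_width: 0.0698
grip_force: 0.0
```

Emit:
{"fn": "move_arm", "kwargs": {
  "moves": "0 0 0 0 0 0 0.4; 0 0 0 0 0 0 0.2; 0 0 0 0 0 0 0; 0 0 0 0 0 0 0; 0 0 0 0 0 0 0; 0 0 0 0 0 0 0; 0 0 0 0 0 0 0; 0 0 0 0 0 0 0; 0 0 0 0 0 0 0; 0 0 0 0 0 0 0"
}}

```text
time: 15.45
position: [0.609, 0.2134, 0.1451]
tool_rot: [0.717, 0.697, -0.001, -0.001]
ft_force: [-5.1, -0.5, 6.2]
grip_width: 0.0167
grip_force: 30.0
```

Emit:
{"fn": "move_arm", "kwargs": {
  "moves": "0 0 0 0 0 0 0.8; 0 0 0 0 0 0 0.8; 0 0 0 0 0 0 0.8; 0 0 0 0 0 0 0.8; 0 0 0 0 0 0 0.8; 0 0 -0.2 0 0 0 0.8; 0 0 -0.6 0 0 0 0.8; 0 0 -0.8 0 0 0 0.8; 0 0 -0.8 0 0 0 0.8"
}}

```text
time: 16.35
position: [0.6134, 0.2137, 0.2284]
tool_rot: [0.717, 0.697, 0.003, 0.002]
ft_force: [0.4, -0.1, 0.3]
grip_width: 0.0691
grip_force: 0.0
```

```bash
python3 w.py w5; python3 w.py t5 top; python3 w.py s5 scene;  python3 - <<'E'
from h import *
from rig import robot
from scipy.spatial.transform import Rotation as R
o=robot.get_obs();r=R.from_quat(o['tool_rot']);print(o['position'],o['q'],r.as_matrix()[:,:2].T)
print(r.inv().apply(np.array([.6635,.1818,.16])-o['position'])*10)
for n in('w5','t5','s5'):print(proj(load(n),[[.6635,.1818,.18],[.5195,.216,.165],[.6094,.2134,.165]]))
E
```

```text
16.4 [0.61192196 0.21340158 0.2261407 ] [ 1.63452769e-01  5.65380559e-01  1.38183559e+00 -6.70916723e-05
  1.19048813e+00  1.91809156e-01] [-0.0109119  -0.08270794 -1.01331127]
16.45 [0.61071707 0.21320357 0.22444985] [ 1.63457590e-01  5.66992475e-01  1.38389035e+00 -7.57762349e-05
  1.19056128e+00  1.91797316e-01] [-0.46227748 -0.4925644   0.3209162 ]
16.5 [0.6100569  0.21306239 0.22339542] [ 1.63402686e-01  5.68096816e-01  1.38498454e+00 -6.45108350e-05
  1.19065429e+00  1.91783985e-01] [ 0.6450597  -0.04843609 -0.87777763]
[0.6100569  0.21306239 0.22339542] [ 1.63402686e-01  5.68096816e-01  1.38498454e+00 -6.45108350e-05
  1.19065429e+00  1.91783985e-01] [[ 2.83530057e-02  9.99597864e-01 -4.67233235e-04]
 [ 9.99595757e-01 -2.83539240e-02 -2.09229198e-03]]
[-0.29704923  0.54440553  0.63295543]
[[394.04892978 270.3566104 ]
 [175.65151574 219.83244197]
 [309.7162962  219.60247852]]
[[204.96194085 156.0076089 ]
 [192.61132671 203.5415873 ]
 [194.87552443 174.38652242]]
[[462.65470886 226.84711213]
 [471.09473108 186.75965705]
 [473.23395754 214.40383853]]
```

Emit:
{"fn": "move_arm", "kwargs": {
  "moves": "-0.15 0.3 0 0 0 0 0.55; -0.29 0.54 0 0 0 0 0.55; -0.29 0.54 0 0 0 0 0.55; -0.29 0.54 0.3 0 0 0 0.55; -0.29 0.54 0.3 0 0 0 0.55"
}}

```text
time: 17.0
position: [0.6597, 0.1823, 0.1888]
tool_rot: [0.717, 0.697, -0.005, -0.004]
ft_force: [-0.9, -0.1, 0.2]
grip_width: 0.0491
grip_force: 0.0
```

```bash
python3 w.py w6;  python3 - <<'E'
from h import *
from rig import robot
from scipy.spatial.transform import Rotation as R
o=robot.get_obs();r=R.from_quat(o['tool_rot']);print(o['position'],o['q'],o['grip_width'])
print(r.inv().apply(np.array([.6635,.1818,.155])-o['position'])*10)
c=load('w6');print(proj(c,[[.6635,.1818,.18]]))
a=load('w6')['image'][:,:,::-1];b=cv2.resize(load('s5')['image'][150:280,400:560,::-1],None,fx=3,fy=3,interpolation=2)
out=np.zeros((400,800,3),np.uint8);out[:,:400]=cv2.resize(a[100:400,160:460],(400,400));out[:390,400:]=b[:390,:400];cv2.imwrite('pics/c6.png',out)
E
```

```text
17.05 [0.66082958 0.18270539 0.19079836] [1.07052325e-01 6.58774483e-01 1.30032072e+00 1.87046021e-04
 1.19171667e+00 1.35180853e-01] [-0.23323634  0.15010308  0.63935613]
[0.66082958 0.18270539 0.19079836] [1.07052325e-01 6.58774483e-01 1.30032072e+00 1.87046021e-04
 1.19171667e+00 1.35180853e-01] 0.048403187554811364
[-0.0079141   0.03022632  0.35773046]
[[323.97937358 253.8479489 ]]
```

View pics/c6.png

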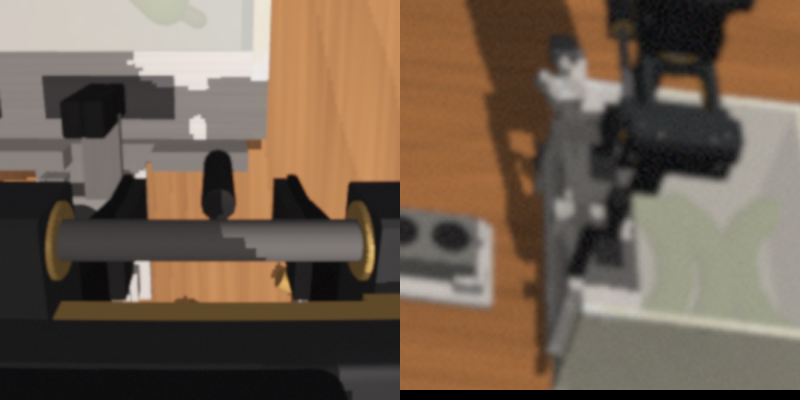

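The left half shows the post's top at crop (218,205), which is pixel (323,254) and matches the prediction of (324,254). It sits between the fingers, and the outer catch is shut at crop (93,110).

Emit:
{"fn": "move_arm", "kwargs": {
  "moves": "-0.01 0.03 0.12 0 0 0 0.55; -0.01 0.03 0.24 0 0 0 0.55; -0.01 0.03 0.35 0 0 0 0.55; -0.01 0.03 0.35 0 0 0 0.3; -0.01 0.03 0.35 0 0 0 0; -0.01 0.03 0.35 0 0 0 0; -0.01 0.03 0.35 0 0 0 0; -0.01 0.03 0.35 0 0 0 0; -0.01 0.03 0.35 0 0 0 0",
  "squeeze": 40
}}

```text
time: 17.95
position: [0.6632, 0.182, 0.16]
tool_rot: [0.717, 0.697, -0.003, -0.003]
ft_force: [-7.4, 0.1, 6.1]
grip_width: 0.0126
grip_force: 39.9
```

Run:
```python
from rig import robot
import numpy as np
from scipy.spatial.transform import Rotation as R
o=robot.get_obs();r=R.from_quat(o['tool_rot']);print(o['position'],o['q'],o['grip_width'],o['ft_force'])
O=np.array([.4636,.1876]);ex=np.array([.99958,-.02914]);ey=np.array([.02914,.99958]);P=lambda a:O+.2*(np.cos(a)*ex-np.sin(a)*ey)
M=r.as_matrix();p0=P(0)
for a in np.arange(0,1.61,.1):
    d=np.r_[P(a)-p0,0]; print(round(a,2),np.round(M.T@d*10,3)[:2],P(a).round(3))
```

```text
[0.66322066 0.18195517 0.16000721] [1.05340319e-01 6.95011052e-01 1.31998057e+00 7.93444291e-04
 1.13519773e+00 1.33001439e-01] 0.012621364709938186 [-7.39007405  0.09651825  6.10753833]
0.0 [0. 0.] [0.664 0.182]
0.1 [-0.2  -0.01] [0.662 0.162]
0.2 [-0.397 -0.04 ] [0.658 0.142]
0.3 [-0.591 -0.09 ] [0.653 0.123]
0.4 [-0.779 -0.159] [0.645 0.104]
0.5 [-0.959 -0.246] [0.636 0.087]
0.6 [-1.129 -0.351] [0.625 0.07 ]
0.7 [-1.288 -0.472] [0.613 0.054]
0.8 [-1.434 -0.608] [0.599 0.04 ]
0.9 [-1.566 -0.759] [0.583 0.027]
1.0 [-1.682 -0.921] [0.567 0.016]
1.1 [-1.781 -1.095] [0.549 0.007]
1.2 [-1.863 -1.277] [ 0.531 -0.001]
1.3 [-1.925 -1.467] [ 0.511 -0.007]
1.4 [-1.969 -1.662] [ 0.492 -0.01 ]
1.5 [-1.993 -1.861] [ 0.472 -0.012]
1.6 [-1.997 -2.061] [ 0.452 -0.012]
```

Emit:
{"fn": "move_arm", "kwargs": {
  "moves": "-0.1 0 0 0 0 0 0; -0.2 -0.01 0 0 0 0 0; -0.3 -0.025 0 0 0 0 0; -0.4 -0.04 0 0 0 0 0; -0.5 -0.065 0 0 0 0 0; -0.59 -0.09 0 0 0 0 0; -0.69 -0.125 0 0 0 0 0; -0.78 -0.16 0 0 0 0 0; -0.87 -0.2 0 0 0 0 0; -0.96 -0.246 0 0 0 0 0"
}}

```text
time: 18.95
position: [0.6368, 0.0882, 0.16]
tool_rot: [0.717, 0.697, -0.001, -0.003]
ft_force: [-4.7, 4.2, 4.3]
grip_width: 0.0132
grip_force: 39.9
```

Emit:
{"fn": "move_arm", "kwargs": {
  "moves": "-0.087 -0.05 0 0 0 0 0; -0.17 -0.105 0 0 0 0 0; -0.25 -0.164 0 0 0 0 0; -0.33 -0.226 0 0 0 0 0; -0.404 -0.293 0 0 0 0 0; -0.475 -0.362 0 0 0 0 0; -0.543 -0.436 0 0 0 0 0; -0.607 -0.513 0 0 0 0 0; -0.667 -0.593 0 0 0 0 0; -0.723 -0.675 0 0 0 0 0; -0.775 -0.761 0 0 0 0 0; -0.822 -0.849 0 0 0 0 0"
}}

```text
time: 20.15
position: [0.5517, 0.0081, 0.16]
tool_rot: [0.717, 0.697, 0.001, -0.001]
ft_force: [-1.4, 5.6, 1.6]
grip_width: 0.0132
grip_force: 40.0
```

Emit:
{"fn": "move_arm", "kwargs": {
  "moves": "-0.043 -0.09 0 0 0 0 0; -0.082 -0.182 0 0 0 0 0; -0.115 -0.277 0 0 0 0 0; -0.144 -0.372 0 0 0 0 0; -0.168 -0.469 0 0 0 0 0; -0.188 -0.567 0 0 0 0 0; -0.202 -0.666 0 0 0 0 0; -0.212 -0.766 0 0 0 0 0; -0.215 -0.87 0 0 0 0 0; -0.215 -0.87 0 0 0 0 0; -0.215 -0.87 0 0 0 0 0; -0.215 -0.87 0 0 0 0 0"
}}

```text
time: 21.35
position: [0.4666, -0.0124, 0.16]
tool_rot: [0.717, 0.697, 0.001, 0.001]
ft_force: [2.4, 3.3, 0.8]
grip_width: 0.0131
grip_force: 40.0
```

```bash
python3 w.py t7 top
python3 - <<'E'
from rig import robot
from h import *
o=robot.get_obs();p=o['position'][:2]-[.4636,.1876];print(np.hypot(*p),-np.arctan2(p[1],p[0])-.0291,o['grip_width'],o['grip_force'],o['ft_force'],abs(o['joint_velocities']).max())
# rest & bystanders check vs start
a=load('top0')['image'].astype(int);b=load('t7')['image'].astype(int);d=np.abs(a-b).max(2)
for n,(x,y) in dict(jar=(305,138),reag=(381,163),beaker=(386,214),tip=(338,224),wrench=(368,261),stop=(269,176),valve=(264,145),cradle=(245,200)).items():print(n,(d[y-14:y+15,x-14:x+15]>50).sum())
E
```

```text
21.4 [ 0.46664609 -0.01239048  0.16002489] [-2.67230804e-01  4.35047576e-01  1.89764200e+00  1.28321293e-03
  8.05862166e-01 -2.39275846e-01] [2.62100722 4.44892515 1.19331685]
0.20001367723912764 1.5264663370453462 0.013113126474992656 39.99494000338018 [2.62100722 4.44892515 1.19331685] 0.0030843038285141428
jar 0
reag 0
beaker 0
tip 0
wrench 0
stop 135
valve 0
cradle 726
```

```bash
python3 w.py s8 scene
python3 - <<'E'
from h import *
c=load('s8');g=c['image'].max(2)
ey=np.array([.02914,.99958]);pk=np.array([.5605,.0797])
def dark(c,P,h=9,t=60):
    g=c['image'].max(2);x,y=proj(c,[P])[0].round().astype(int);m=(g[y-h:y+h+1,x-h:x+h+1]<t).astype(np.uint8)
    n,l,st,ce=cv2.connectedComponentsWithStats(m)
    if n<2:return None
    i=1+st[1:,4].argmax();return st[i,4],onz(c,ce[i]+[x-h,y-h],P[2])[0][:2]
for s in(-1,1):print('spot',pk+s*.0224*ey,dark(c,[*(pk+s*.0224*ey),.036]))
print('stopper',dark(load('scene0'),[.636,-.002,.014]),dark(c,[.636,-.002,.014]))
E
```

```text
21.45 [ 0.46670782 -0.01239039  0.16002178] [-2.67191017e-01  4.35103303e-01  1.89753419e+00  1.27544510e-03
  8.05860450e-01 -2.39265198e-01] [1.86226723 3.88956713 0.35804015]
spot [0.55984726 0.05730941] (np.int32(71), array([0.55734739, 0.05904147]))
spot [0.56115274 0.10209059] (np.int32(75), array([0.55861593, 0.10334651]))
stopper (np.int32(103), array([ 0.63399612, -0.00172257])) (np.int32(100), array([ 0.6340013 , -0.00152279]))
```

```bash
python3 -c "
from rig import robot
print(robot.hand_in())"
```

```text
the job is handed in; nothing more can be done
None
```

I handed the job in at about 21 s, and the hand-in gave no verdict: the rest is seated in the cradle, both catches are squeezed in the required order, the gate is held by its post at about 1.53 rad, and no bystander appeared to have moved when I checked.

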